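# Sweep the nuts into the sorting tray's trough

## Robot

A 6-joint arm with a two-finger parallel gripper is mounted at the origin on a cart in front of the work surface, level with it; the furniture and walls round the work are solid. World frame = base frame: x ahead of the robot, y to its left, z up, the work surface at z = 0. Lengths are in m, angles in rad, forces in N, time in s.
With the tool pointing down it reaches from about 0.375 to 0.975 m from the base axis. Payload 3.8 kg.
Tool frame: the origin (TCP) lies at the very end of the fingers, on their centre line; the grasp point (between the pads) lies bot.grip_point_offset behind it (bot.grip_point_offset is the distance from the TCP to the grasp point, in m); z points along the fingers, y is the line along which they close (so a half turn about z gives the same grasp; the last joint's range is limited). The gripper opens to 85 mm and grips with 20 to 120 N. Pads are 22 mm wide; open, the fingers measure 114 mm over their backs; the gripper's body (76 mm by 85 mm) begins 54 mm behind the grasp point. The pads swing forward as they close: fully open they stand 13 mm farther back than shut.
Start: joints at [1.101, 0.264, 1.604, -0, 1.274, -0.037], TCP at [0.283, 0.613, 0.231] pointing down, gripper open.
Joint ranges: [-2.63, 2.63], [-0.94, 2.18], [0.31, 2.57], [-1.31, 4.45], [0, 2.66], [-2.55, 2.55]. Speed limits (rad/s): [2.57, 2.57, 3.14, 3.14, 3.14, 3.14].

## Interface

Orientations are given as a rotation vector (axis times angle).
In Python, from workcell import bot, vision gives the robot as it stands.
- The arm moves only by the tool play_rows, never from a script. Its argument "rows" is a list of rows, each an object of numbers: "dx", "dy", "dz": the shift along the tool's x, y, z as a fraction of full scale; "roll": the turn about the tool's z as a fraction of full scale; "fingers": the closure, from 0 (fully open) to 1 (shut). In form: [{"dx": .., "dy": .., "dz": .., "roll": .., "fingers": ..}, ...]. A call has 1 to 20 rows; each row shifts and turns the commanded pose from where the row before left it, along the tool's axes as they then stand; what a row does not reach is not made up. Full scale, the value 1, is 0.04 m for a shift and 4 degrees for a turn. A row lasts 1/12 s, in which the tool goes at most 41.7 mm and 7.16 degrees, less where a joint would pass 70% of its speed; a pose out of reach is approached as far as the arm can. A call with a number of a shift or a turn outside -1 to 1 is refused whole. A call with a gripper value outside its range is refused whole. The fingers move at their own pace and stop on an object; "grip_force" is the grip in N (left out, the last holds). Time passes only in rows, so rows that do not move let the fingers close. It gives the time, the measured TCP pose, the force and the opening at its end, in the units of the state.
- bot.read_state(): the state, without advancing time (a new reading comes with each control period).
- vision.read_camera(name): name is "scene" or "top" or "wrist"; returns a dict with "pixels" (384x512x3 uint8, red, green, blue), "depth" (384x512 float32, m along the optical axis (not along the pixel's ray), 0 where there is no reading), "fx", "fy", "cx", "cy" (pixels), "distortion" ([k1, k2, p1, p2, k3] as OpenCV has them; the pictures are not rectified), "R" (3x3) and "t" (3): a world point X has camera coordinates R X + t. Camera axes: x right, y down, z forward; pixel columns grow to the right and rows downward; lengths in m; the calibration is good to about 2 mm. A picture is of the moment at which its call begins.
- bot.finish_job(): hands the job in, once; it reports no verdict.
The state is a dict: "time": time; "q": joint angles; "joint_vel": joint speeds; "joint_torque": joint torques, N m; "tool_pos": TCP position; "tcp_rot": TCP orientation; "wrist_force": force on the tool from outside, world axes, zero at the start; "torque": the same for the moment, N m; "width": opening from 0.0 (shut) to 1.0 (fully open).
Only numpy, scipy, OpenCV 4.12 (cv2) and the standard library are available. Lean on these libraries where they do the work, as an engineer would, in place of code of your own. Each camera call takes 0.05 s, during which the arm holds its last target. There are 200 camera calls.

## Task

Clear the sorting tray: with the fingertips, sweep all three hex nuts across its floor and over the edge into the sunken trough at its end. Only push the nuts, do not pick them up, and leave the flanged bush on the tray, and the turned part and collet beside it, standing where they are.

Things in the scene. Friction and masses are not known exactly. Their poses are not given: they have to be found in the camera images.
- tray: blue-painted sorting tray, fixed, 218 x 255 mm (x, y). Origin on the bench, z up. Raised floor, top 36 mm above the bench: x -105..105, y -50..135 mm. At y -50 it ends in an open edge over the full width; beyond lies the sunken trough (sweep towards -y). A 4 mm thick rim, top 49 mm above the bench, runs round the outside of floor and trough, none between them
- trough (a point): centre of the trough's bottom, 4 mm above the bench; axes as the tray's. The trough is 210 mm long (x) and 62 mm wide (y, -112..-50 mm in the tray's frame), 32 mm below the floor
- nut_a_center (a point): centre (half-way up) of a plain hex nut lying flat on the tray floor, 22 mm across the flats, 25 mm across the corners, 13 mm high; it lies in one of the four lanes
- nut_b_center (a point): centre (half-way up) of a plain hex nut lying flat on the tray floor, 22 mm across the flats, 25 mm across the corners, 13 mm high; it lies in one of the four lanes
- nut_c_center (a point): centre (half-way up) of a dark, smaller hex nut lying flat on the tray floor, 18 mm across the flats, 21 mm across the corners, 10 mm high; it lies in one of the four lanes
- bush_center (a point): centre (half-way up) of the flanged steel bush that stands upright on the tray floor among the nuts, its flange 36 mm in diameter and 9 mm high, then a neck 26 mm in diameter, 30 mm high in all. It and the nuts stand in four lanes about 50 mm apart in the tray's x, in any order; leave it alone
- spindle_center (a point): centre of the stepped turned steel part, 40 mm in diameter, 50 mm high, standing on the bench beside the tray's +x side; leave it alone
- collet_center (a point): centre of the spring collet, 32 mm in diameter, 35 mm high, standing on the bench beside the tray's +x side; leave it alone

How it is judged:
At the end, for the whole second after the job is handed in: All three nuts lie at rest down in the trough (centres inside its outline and at least 2 mm below the level of the tray floor); bush, turned part and collet stand upright within 15 mm of where they were (x of nut_a_center in the frame of tray between -0.105 and 0.105 m and y of nut_a_center in the frame of tray between -0.112 and -0.05 m and z of nut_a_center in the frame of tray between 0 and 0.034 m and linear speed of each of nut_a, nut_b, nut_c below 0.02 m/s and x of nut_b_center in the frame of tray between -0.105 and 0.105 m and y of nut_b_center in the frame of tray between -0.112 and -0.05 m and z of nut_b_center in the frame of tray between 0 and 0.034 m and x of nut_c_center in the frame of tray between -0.105 and 0.105 m and y of nut_c_center in the frame of tray between -0.112 and -0.05 m and z of nut_c_center in the frame of tray between 0 and 0.034 m and distance of each of bush_center, spindle_center, collet_center from where it was at the start of the episode below 0.015 m and angle between each of bush_center, spindle_center, collet_center's own z axis and vertical below 0.3 rad); the robot touches nothing.
It fails at once if a nut is lifted more than about 10 mm off the tray floor (picked up instead of swept) (z of any of nut_a_center, nut_b_center, nut_c_center in the frame of tray above 0.053 m).
It fails at once if the flanged bush on the tray is shifted more than 15 mm, lifted or tipped (distance of bush_center from where it was at the start of the episode above 0.015 m or angle between bush_center's own z axis and vertical above 0.3 rad).
It fails at once if the stepped turned part beside the tray is shifted more than 15 mm, lifted or tipped (distance of spindle_center from where it was at the start of the episode above 0.015 m or angle between spindle_center's own z axis and vertical above 0.3 rad).
It fails at once if the collet beside the tray is shifted more than 15 mm, lifted or tipped (distance of collet_center from where it was at the start of the episode above 0.015 m or angle between collet_center's own z axis and vertical above 0.3 rad).
It also fails if it takes over 53 s, if anything falls off the work surface, if the arm or the gripper's body presses on something with over 40 N, if the wrist force passes 120 N, or if a joint passes its speed limit or range.

## Working session

There is one attempt and no reset: what is moved stays moved. The work goes in short steps, Python scripts to look and compute and a tool call to move; the robot and the scene stay as the last step left them, time stands still between calls to the robot, and variables do not carry over. Pictures are saved under pics/ and viewed, on a budget of 10 in all, crops included, one or two more only if the job needs it, and the job is handed in when it is done.

Besides the shell and the picture viewer there is one more tool, called after "Call:" in YAML: its name, and indented under it one key for each argument. play_rows: Moves the arm, as the interface text tells. Its arguments: {"type":"object","properties":{"rows":{"type":"array","items":{"type":"object","properties":{"dx":{"type":"number","minimum":-1,"maximum":1},"dy":{"type":"number","minimum":-1,"maximum":1},"dz":{"type":"number","minimum":-1,"maximum":1},"roll":{"type":"number","minimum":-1,"maximum":1},"fingers":{"type":"number"}}}},"grip_force":{"type":"number"}},"required":["rows"]}

```bash
mkdir -p pics
python3 - <<'E'
from workcell import bot, vision
import cv2,numpy as np
s=bot.read_state();print({k:np.round(v,3) for k,v in s.items()},bot.grip_point_offset)
for n in ["top","scene"]:
    c=vision.read_camera(n);cv2.imwrite(f"pics/{n}0.png",c["pixels"][:,:,::-1]);np.savez(f"{n}0.npz",**{k:np.array(v) for k,v in c.items()})
    print(n,c["R"],c["t"],c["fx"])
E
```

```text
{'time': np.float64(0.0), 'q': array([ 1.101,  0.265,  1.605,  0.   ,  1.274, -0.037]), 'joint_vel': array([-0.002, -0.001, -0.001,  0.   , -0.001,  0.   ]), 'joint_torque': array([ 1.0000e-03, -5.1510e+01, -3.6732e+01,  0.0000e+00,  1.3000e-02,
        0.0000e+00]), 'tool_pos': array([0.283, 0.612, 0.23 ]), 'tcp_rot': array([-6.740e-01, -3.068e+00,  3.000e-03]), 'wrist_force': array([-0.123,  0.183,  0.256]), 'torque': array([ 0.013, -0.018, -0.047]), 'width': np.float64(1.0)} 0.0187
top [[-0.0228059  -0.99972248  0.00590455]
 [-0.99336384  0.02199408 -0.11289173]
 [ 0.11273054 -0.00843997 -0.99358975]] [-0.02018175  0.63535162  0.84466275] 481.11888594829776
scene [[-0.50849728 -0.86095774  0.01350168]
 [-0.37783371  0.20901056 -0.90197354]
 [ 0.77373911 -0.46375248 -0.43158016]] [0.30320065 0.29090186 0.40227271] 465.9184984677808
```

View pics/top0.png

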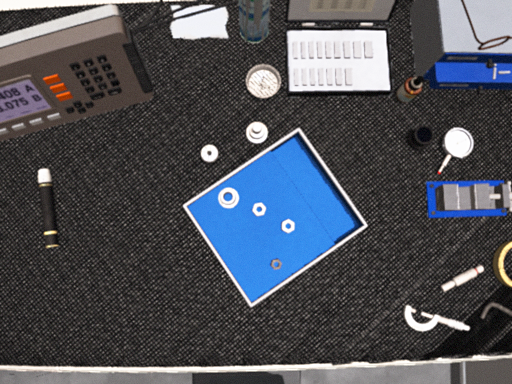

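```bash
cat > h.py <<'E'
import numpy as np,cv2
def ray(c,px,z):
    K=np.array([[c["fx"],0,c["cx"]],[0,c["fy"],c["cy"]],[0,0,1]],float)
    u=cv2.undistortPoints(np.array(px,float).reshape(-1,1,2),K,c["distortion"]).reshape(-1,2)
    d=np.c_[u,np.ones(len(u))]@c["R"]; o=-c["R"].T@c["t"]
    return o+d*((z-o[2])/d[:,2])[:,None]
E
python3 - <<'E'
from h import *
c=dict(np.load("top0.npz"));im=c["pixels"]
hsv=cv2.cvtColor(im,cv2.COLOR_RGB2HSV)
blue=((hsv[...,0]>95)&(hsv[...,0]<125)&(hsv[...,1]>130)).astype(np.uint8)
blue[:,:150]=0;blue[:,380:]=0;blue[:110]=0
cs,_=cv2.findContours(blue,cv2.RETR_EXTERNAL,cv2.CHAIN_APPROX_NONE)
k=max(cs,key=cv2.contourArea);hull=cv2.convexHull(k)
m=np.zeros_like(blue);cv2.fillConvexPoly(m,hull,1)
# white rim outline
w=((im.min(2)>130)|(m>0)).astype(np.uint8);w[:,:150]=0;w[:,380:]=0;w[:110]=0
n,l=cv2.connectedComponents(w);lab=l[200,300]
cs,_=cv2.findContours((l==lab).astype(np.uint8),cv2.RETR_EXTERNAL,cv2.CHAIN_APPROX_NONE)
o=max(cs,key=cv2.contourArea)
P=ray(c,o.reshape(-1,2),0.049)[:,:2]
r=cv2.minAreaRect((P*1000).astype(np.float32));print("tray rect",r)
B=cv2.boxPoints(r)/1000;cen=np.array(r[0])/1000
# -y dir: toward trough = image (+115,-77)
a=ray(c,[[299,129],[184,206]],0.049)[:,:2];g=a[1]-a[0];g/=np.linalg.norm(g)
es=[(B[1]-B[0]),(B[2]-B[1])];es=[e/np.linalg.norm(e) for e in es]
ey=max([s*e for e in es for s in(1,-1)],key=lambda e:e@g)
ex=np.array([ey[1],-ey[0]])
org=cen-ey*(0.0115)  # outer y -116..139
print("org",org,"ex",ex,"ey",ey,"ang",np.degrees(np.arctan2(ex[1],ex[0])))
np.savez("tray.npz",org=org,ex=ex,ey=ey)
er=cv2.erode(m,np.ones((7,7)))
nb=((blue==0)&(er>0)).astype(np.uint8)
n,l,st,ce=cv2.connectedComponentsWithStats(nb)
for i in range(1,n):
    if st[i,4]<25: continue
    for z in(0.0425,0.049):
        p=ray(c,[ce[i]],z)[0,:2];print(ce[i].round(1),st[i,4],z,"world",p.round(4),"tray",(ex@(p-org)).round(4),(ey@(p-org)).round(4))
p=ray(c,[[257,132],[209,153]],0.03)
for q in p: print("beside",q.round(3),(ex@(q[:2]-org)).round(3),(ey@(q[:2]-org)).round(3))
E
```

```text
tray rect ((588.237060546875, -70.76435852050781), (221.25306701660156, 257.826171875), 32.898704528808594)
org [ 0.59448335 -0.08042013] ex [0.8396322 0.5431554] ey [-0.5431554  0.8396322] ang 32.898697
[228.1 197.7] 316 0.0425 world [0.6224 0.0135] tray 0.0745 0.0636
[228.1 197.7] 316 0.049 world [0.6218 0.0132] tray 0.0738 0.0637
[258.6 208.8] 142 0.0425 world [ 0.601  -0.0414] tray 0.0266 0.0292
[258.6 208.8] 142 0.049 world [ 0.6005 -0.0413] tray 0.0263 0.0296
[287.5 225.6] 145 0.0425 world [ 0.5694 -0.0929] tray -0.0278 0.0032
[287.5 225.6] 145 0.049 world [ 0.5692 -0.0924] tray -0.0277 0.0037
[275.8 263.8] 80 0.0425 world [ 0.5015 -0.0699] tray -0.0724 0.0594
[275.8 263.8] 80 0.049 world [ 0.5017 -0.0696] tray -0.072 0.0595
beside [ 0.746 -0.042  0.03 ] 0.148 -0.05
beside [0.708 0.048 0.03 ] 0.165 0.046
```

View pics/scene0.png

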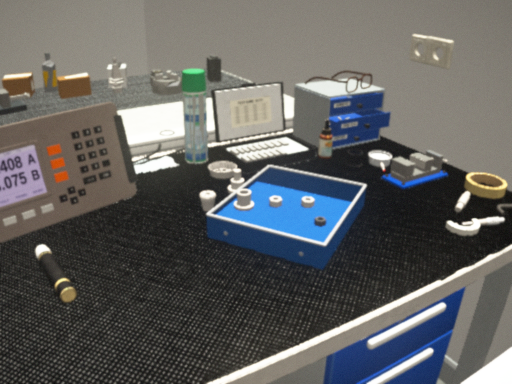

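Call:
play_rows:
  rows:
    - {"roll": 0.9, "fingers": 0.9}
    - {"roll": 0.9, "fingers": 0.9}
    - {"roll": 0.9, "fingers": 0.9}
    - {"roll": 0.9, "fingers": 0.9}
    - {"roll": 0.9, "fingers": 0.9}
    - {"roll": 0.9, "fingers": 0.9}
    - {"roll": 0.9, "fingers": 0.9}
    - {"roll": 0.9, "fingers": 0.9}
    - {"roll": 0.88, "fingers": 0.9}

```text
validation failed for argument at $.ro...
```

Call:
play_rows:
  rows:
    - {"dx": -0.826, "dy": -0.233, "fingers": 0.9}
    - {"dx": -0.826, "dy": -0.233, "fingers": 0.9}
    - {"dx": -0.826, "dy": -0.233, "fingers": 0.9}
    - {"dx": -0.826, "dy": -0.233, "fingers": 0.9}
    - {"dx": -0.826, "dy": -0.233, "fingers": 0.9}
    - {"dx": -0.826, "dy": -0.233, "fingers": 0.9}
    - {"dx": -0.826, "dy": -0.233, "fingers": 0.9}
    - {"dx": -0.826, "dy": -0.233, "fingers": 0.9}
    - {"dx": -0.826, "dy": -0.233, "fingers": 0.9}
    - {"dx": -0.826, "dy": -0.233, "fingers": 0.9}
    - {"dx": -0.826, "dy": -0.233, "fingers": 0.9}
    - {"dx": -0.826, "dy": -0.233, "fingers": 0.9}
    - {"dx": -0.826, "dy": -0.233, "fingers": 0.9}
    - {"dx": -0.826, "dy": -0.233, "fingers": 0.9}
    - {"dx": -0.826, "dy": -0.233, "fingers": 0.9}
    - {"dx": -0.826, "dy": -0.233, "fingers": 0.9}
    - {"dx": -0.826, "dy": -0.233, "fingers": 0.9}
    - {"dx": -0.826, "dy": -0.233, "fingers": 0.9}
    - {"dx": -0.826, "dy": -0.233, "fingers": 0.9}
    - {"dx": -0.826, "dy": -0.233, "fingers": 0.9}

```text
validation failed for argument at $.ro...
```

```bash
cat > st.py <<'E'
from workcell import bot
from h import *
t=np.load("tray.npz")
s=bot.read_state();p=s["tool_pos"];R=cv2.Rodrigues(np.array(s["tcp_rot"],float))[0]
d=p[:2]-t["org"]
print("t",round(s["time"],2),"tray mm",(1000*np.array([t["ex"]@d,t["ey"]@d,p[2]])).round(1),"xaxis.ey,ex",(R[:2,0]@t["ey"]).round(4),(R[:2,0]@t["ex"]).round(4),"F",np.round(s["wrist_force"],1),"w",s["width"])
E
python3 st.py
python3 - <<'E'
from workcell import vision
import cv2
cv2.imwrite("pics/w1.png",vision.read_camera("wrist")["pixels"][:,:,::-1])
E
```

```text
t 0.1 tray mm [114.5 750.8 230.1] xaxis.ey,ex 0.8452 -0.5344 F [-0.9 -0.4 -0.2] w 0.999379796743711
```

View pics/w1.png

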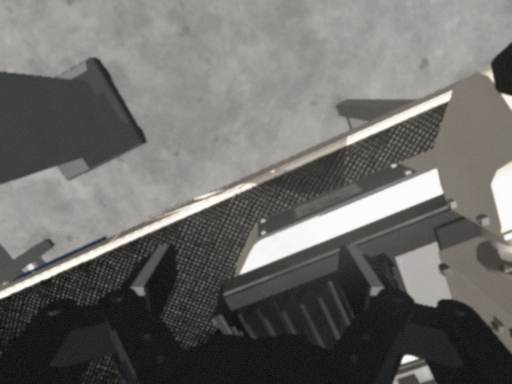

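Call:
play_rows:
  rows:
    - {"dx": 0, "dy": 0, "dz": 0, "roll": 0.9, "fingers": 0.9}
    - {"dx": 0, "dy": 0, "dz": 0, "roll": 0.9, "fingers": 0.9}

```text
time: 0.32
tool_pos: [0.283, 0.6125, 0.2306]
tcp_rot: [-0.87, -3.018, 0.002]
wrist_force: [0.1, -0.5, 0.2]
width: 0.746
```

Call:
play_rows:
  rows:
    - {"dx": 0, "dy": 0, "dz": 0, "roll": 0.9, "fingers": 0.9}
    - {"dx": 0, "dy": 0, "dz": 0, "roll": 0.9, "fingers": 0.9}
    - {"dx": 0, "dy": 0, "dz": 0, "roll": 0.9, "fingers": 0.9}
    - {"dx": 0, "dy": 0, "dz": 0, "roll": 0.9, "fingers": 0.9}
    - {"dx": 0, "dy": 0, "dz": 0, "roll": 0.9, "fingers": 0.9}
    - {"dx": 0, "dy": 0, "dz": 0, "roll": 0.9, "fingers": 0.9}
    - {"dx": 0, "dy": 0, "dz": 0, "roll": 0.87, "fingers": 0.9}

```text
time: 0.9
tool_pos: [0.283, 0.6125, 0.2307]
tcp_rot: [1.505, 2.757, -0.002]
wrist_force: [-0.2, -0.2, 0.5]
width: 0.102
```

Call:
play_rows:
  rows:
    - {"dx": -0.826, "dy": -0.233, "dz": 0, "roll": 0, "fingers": 0.9}
    - {"dx": -0.826, "dy": -0.233, "dz": 0, "roll": 0, "fingers": 0.9}
    - {"dx": -0.826, "dy": -0.233, "dz": 0, "roll": 0, "fingers": 0.9}
    - {"dx": -0.826, "dy": -0.233, "dz": 0, "roll": 0, "fingers": 0.9}
    - {"dx": -0.826, "dy": -0.233, "dz": 0, "roll": 0, "fingers": 0.9}
    - {"dx": -0.826, "dy": -0.233, "dz": 0, "roll": 0, "fingers": 0.9}
    - {"dx": -0.826, "dy": -0.233, "dz": 0, "roll": 0, "fingers": 0.9}
    - {"dx": -0.826, "dy": -0.233, "dz": 0, "roll": 0, "fingers": 0.9}
    - {"dx": -0.826, "dy": -0.233, "dz": 0, "roll": 0, "fingers": 0.9}
    - {"dx": -0.826, "dy": -0.233, "dz": 0, "roll": 0, "fingers": 0.9}
    - {"dx": -0.826, "dy": -0.233, "dz": 0, "roll": 0, "fingers": 0.9}
    - {"dx": -0.826, "dy": -0.233, "dz": 0, "roll": 0, "fingers": 0.9}
    - {"dx": -0.826, "dy": -0.233, "dz": 0, "roll": 0, "fingers": 0.9}
    - {"dx": -0.826, "dy": -0.233, "dz": 0, "roll": 0, "fingers": 0.9}
    - {"dx": -0.826, "dy": -0.233, "dz": 0, "roll": 0, "fingers": 0.9}
    - {"dx": -0.826, "dy": -0.233, "dz": 0, "roll": 0, "fingers": 0.9}
    - {"dx": -0.826, "dy": -0.233, "dz": 0, "roll": 0, "fingers": 0.9}
    - {"dx": -0.826, "dy": -0.233, "dz": 0, "roll": 0, "fingers": 0.9}
    - {"dx": -0.826, "dy": -0.233, "dz": 0, "roll": 0, "fingers": 0.9}
    - {"dx": -0.826, "dy": -0.233, "dz": 0, "roll": 0, "fingers": 0.9}

```text
time: 2.57
tool_pos: [0.4857, -0.045, 0.2312]
tcp_rot: [1.501, 2.76, 0.0]
wrist_force: [0.1, -0.3, -0.7]
width: 0.097
```

```bash
python3 st.py
python3 - <<'E'
from workcell import vision
import cv2
cv2.imwrite("pics/w2.png",vision.read_camera("wrist")["pixels"][:,:,::-1])
E
python3 st.py
```

```text
t 2.57 tray mm [-72.   88.8 231.2] xaxis.ey,ex 1.0 -0.0002 F [ 0.1 -0.3 -0.7] w 0.09692348337185701
t 2.62 tray mm [-73.4  83.3 231.3] xaxis.ey,ex 1.0 0.002 F [ 2.7 -4.3  0.8] w 0.09887841391287096
```

View pics/w2.png

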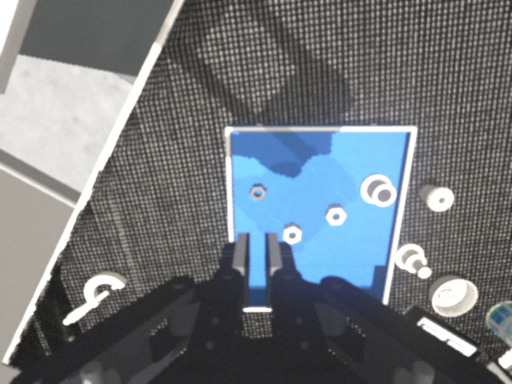

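Call:
play_rows:
  rows:
    - {"dx": 0, "dy": 0, "dz": 0.8, "roll": 0, "fingers": 0.9}
    - {"dx": 0, "dy": 0, "dz": 0.8, "roll": 0, "fingers": 0.9}
    - {"dx": 0, "dy": 0, "dz": 0.8, "roll": 0, "fingers": 0.9}
    - {"dx": 0, "dy": 0, "dz": 0.8, "roll": 0, "fingers": 0.9}
    - {"dx": 0, "dy": 0, "dz": 0.5, "roll": 0, "fingers": 0.9}
    - {"dx": 0, "dy": 0, "dz": 0.2, "roll": 0, "fingers": 0.9}
    - {"dx": 0, "dy": 0, "dz": 0, "roll": 0, "fingers": 0.9}
    - {"dx": 0, "dy": 0, "dz": 0, "roll": 0, "fingers": 0.9}

```text
time: 3.28
tool_pos: [0.4861, -0.0431, 0.0757]
tcp_rot: [-1.501, -2.76, -0.0]
wrist_force: [0.3, -0.3, 0.0]
width: 0.096
```

```bash
python3 st.py
python3 - <<'E'
from workcell import vision
import cv2
cv2.imwrite("pics/w3.png",vision.read_camera("wrist")["pixels"][:,:,::-1])
E
```

```text
t 3.28 tray mm [-70.8  90.2  75.7] xaxis.ey,ex 1.0 -0.0005 F [ 0.3 -0.3  0. ] w 0.09599622819134977
```

View pics/w3.png

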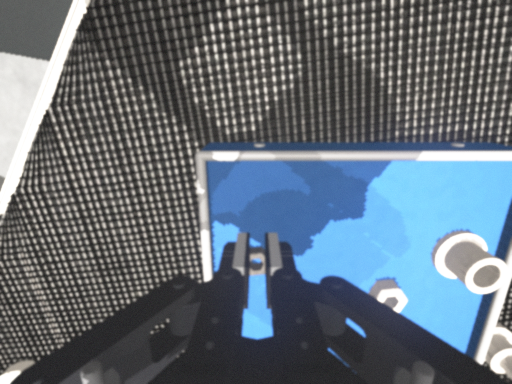

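Call:
play_rows:
  rows:
    - {"dx": 0, "dy": 0, "dz": 0.4, "roll": 0, "fingers": 0.9}
    - {"dx": 0, "dy": 0, "dz": 0.3, "roll": 0, "fingers": 0.9}
    - {"dx": 0, "dy": 0, "dz": 0.2, "roll": 0, "fingers": 0.9}
    - {"dx": 0, "dy": 0, "dz": 0, "roll": 0, "fingers": 0.9}
    - {"dx": 0, "dy": 0, "dz": 0, "roll": 0, "fingers": 0.9}

```text
time: 3.75
tool_pos: [0.4865, -0.0433, 0.0402]
tcp_rot: [1.5, 2.759, 0.001]
wrist_force: [-0.2, -0.7, 0.3]
width: 0.097
```

Call:
play_rows:
  rows:
    - {"dx": -0.2, "dy": 0, "dz": 0, "roll": 0, "fingers": 0.9}
    - {"dx": -0.2, "dy": 0, "dz": 0, "roll": 0, "fingers": 0.9}
    - {"dx": -0.2, "dy": 0, "dz": 0, "roll": 0, "fingers": 0.9}
    - {"dx": -0.2, "dy": 0, "dz": 0, "roll": 0, "fingers": 0.9}

```text
time: 4.08
tool_pos: [0.5044, -0.0711, 0.04]
tcp_rot: [1.5, 2.758, 0.001]
wrist_force: [-0.0, 1.2, -0.2]
width: 0.102
```

```bash
python3 st.py
python3 - <<'E'
from workcell import vision
import cv2
cv2.imwrite("pics/w4.png",vision.read_camera("wrist")["pixels"][180:340,160:360,::-1].repeat(3,0).repeat(3,1))
E
```

```text
t 4.08 tray mm [-70.5  56.8  40. ] xaxis.ey,ex 1.0 -0.0002 F [-0.   1.2 -0.2] w 0.10179458720420721
```

View pics/w4.png

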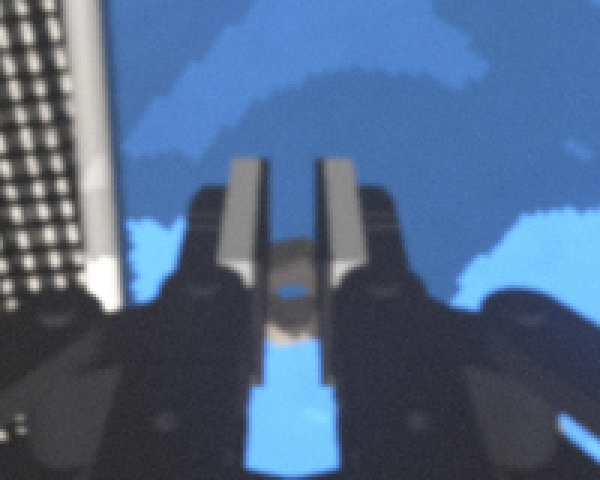

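Call:
play_rows:
  rows:
    - {"dx": -0.2, "dy": 0, "dz": 0, "roll": 0, "fingers": 0.9}
    - {"dx": -0.2, "dy": 0, "dz": 0, "roll": 0, "fingers": 0.9}
    - {"dx": -0.2, "dy": 0, "dz": 0, "roll": 0, "fingers": 0.9}
    - {"dx": -0.2, "dy": 0, "dz": 0, "roll": 0, "fingers": 0.9}
    - {"dx": -0.2, "dy": 0, "dz": 0, "roll": 0, "fingers": 0.9}
    - {"dx": -0.2, "dy": 0, "dz": 0, "roll": 0, "fingers": 0.9}
    - {"dx": -0.2, "dy": 0, "dz": 0, "roll": 0, "fingers": 0.9}
    - {"dx": -0.2, "dy": 0, "dz": 0, "roll": 0, "fingers": 0.9}
    - {"dx": -0.2, "dy": 0, "dz": 0, "roll": 0, "fingers": 0.9}
    - {"dx": -0.2, "dy": 0, "dz": 0, "roll": 0, "fingers": 0.9}
    - {"dx": -0.2, "dy": 0, "dz": 0, "roll": 0, "fingers": 0.9}
    - {"dx": -0.2, "dy": 0, "dz": 0, "roll": 0, "fingers": 0.9}
    - {"dx": -0.2, "dy": 0, "dz": 0, "roll": 0, "fingers": 0.9}
    - {"dx": -0.2, "dy": 0, "dz": 0, "roll": 0, "fingers": 0.9}
    - {"dx": 0, "dy": 0, "dz": 0, "roll": 0, "fingers": 0.9}

```text
time: 5.38
tool_pos: [0.5654, -0.1656, 0.0396]
tcp_rot: [1.501, 2.758, -0.0]
wrist_force: [-0.4, -1.0, -0.3]
width: 0.099
```

Call:
play_rows:
  rows:
    - {"dx": 0, "dy": 0, "dz": -0.5, "roll": 0, "fingers": 0.9}
    - {"dx": 0, "dy": 0, "dz": -0.8, "roll": 0, "fingers": 0.9}
    - {"dx": 0, "dy": 0, "dz": -0.8, "roll": 0, "fingers": 0.9}
    - {"dx": 0.9, "dy": 0, "dz": 0, "roll": 0, "fingers": 0.9}
    - {"dx": 0.9, "dy": 0, "dz": 0, "roll": 0, "fingers": 0.9}
    - {"dx": 0.5, "dy": 0.5, "dz": 0, "roll": 0, "fingers": 0.9}
    - {"dx": 0, "dy": 0.58, "dz": 0, "roll": 0, "fingers": 0.9}
    - {"dx": 0, "dy": 0, "dz": 0, "roll": 0, "fingers": 0.9}
    - {"dx": 0, "dy": 0, "dz": 0, "roll": 0, "fingers": 0.9}

```text
time: 6.13
tool_pos: [0.5508, -0.0626, 0.1236]
tcp_rot: [1.498, 2.761, 0.0]
wrist_force: [-0.3, 0.7, 0.6]
width: 0.104
```

```bash
python3 st.py
python3 - <<'E'
from workcell import vision
import cv2,numpy as np
a=vision.read_camera("top")["pixels"][110:320,160:390,::-1]
b=vision.read_camera("wrist")["pixels"][:,:,::-1]
cv2.imwrite("pics/c5.png",np.vstack([cv2.resize(a,(328,300)),cv2.resize(b,(328,246))]))
E
```

```text
t 6.13 tray mm [-27.   38.7 123.6] xaxis.ey,ex 1.0 -0.0025 F [-0.3  0.7  0.6] w 0.10407864541255127
```

View pics/c5.png

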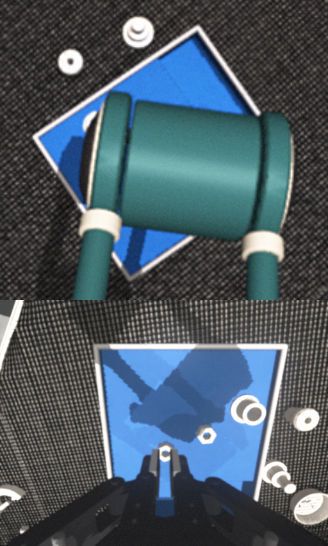

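Call:
play_rows:
  rows:
    - {"dx": 0, "dy": -0.02, "dz": 0.7, "roll": 0, "fingers": 0.9}
    - {"dx": 0, "dy": 0, "dz": 0.7, "roll": 0, "fingers": 0.9}
    - {"dx": 0, "dy": 0, "dz": 0.5, "roll": 0, "fingers": 0.9}
    - {"dx": 0, "dy": 0, "dz": 0.2, "roll": 0, "fingers": 0.9}
    - {"dx": 0, "dy": 0, "dz": 0, "roll": 0, "fingers": 0.9}
    - {"dx": 0, "dy": 0, "dz": 0, "roll": 0, "fingers": 0.9}

```text
time: 6.73
tool_pos: [0.5493, -0.0646, 0.0392]
tcp_rot: [-1.502, -2.759, 0.001]
wrist_force: [-0.4, -0.2, -0.2]
width: 0.1
```

Call:
play_rows:
  rows:
    - {"dx": -0.2, "dy": 0, "dz": 0, "roll": 0, "fingers": 0.9}
    - {"dx": -0.2, "dy": 0, "dz": 0, "roll": 0, "fingers": 0.9}
    - {"dx": -0.2, "dy": 0, "dz": 0, "roll": 0, "fingers": 0.9}
    - {"dx": -0.2, "dy": 0, "dz": 0, "roll": 0, "fingers": 0.9}
    - {"dx": -0.2, "dy": 0, "dz": 0, "roll": 0, "fingers": 0.9}
    - {"dx": -0.2, "dy": 0, "dz": 0, "roll": 0, "fingers": 0.9}
    - {"dx": -0.2, "dy": 0, "dz": 0, "roll": 0, "fingers": 0.9}
    - {"dx": -0.2, "dy": 0, "dz": 0, "roll": 0, "fingers": 0.9}
    - {"dx": -0.2, "dy": 0, "dz": 0, "roll": 0, "fingers": 0.9}
    - {"dx": -0.2, "dy": 0, "dz": 0, "roll": 0, "fingers": 0.9}
    - {"dx": -0.2, "dy": 0, "dz": 0, "roll": 0, "fingers": 0.9}
    - {"dx": -0.2, "dy": 0, "dz": 0, "roll": 0, "fingers": 0.9}
    - {"dx": 0, "dy": 0, "dz": 0, "roll": 0, "fingers": 0.9}
    - {"dx": 0, "dy": 0, "dz": 0, "roll": 0, "fingers": 0.9}

```text
time: 7.9
tool_pos: [0.6021, -0.1449, 0.0392]
tcp_rot: [-1.502, -2.759, -0.0]
wrist_force: [0.7, 0.3, -0.7]
width: 0.095
```

Call:
play_rows:
  rows:
    - {"dx": 0, "dy": 0, "dz": -0.5, "roll": 0, "fingers": 0.9}
    - {"dx": 0, "dy": 0, "dz": -0.8, "roll": 0, "fingers": 0.9}
    - {"dx": 0, "dy": 0, "dz": -0.8, "roll": 0, "fingers": 0.9}
    - {"dx": 0.9, "dy": 0.35, "dz": 0, "roll": 0, "fingers": 0.9}
    - {"dx": 0.9, "dy": 0.35, "dz": 0, "roll": 0, "fingers": 0.9}
    - {"dx": 0.9, "dy": 0.35, "dz": 0, "roll": 0, "fingers": 0.9}
    - {"dx": 0.28, "dy": 0.3, "dz": 0, "roll": 0, "fingers": 0.9}
    - {"dx": 0, "dy": 0, "dz": 0, "roll": 0, "fingers": 0.9}
    - {"dx": 0, "dy": 0, "dz": 0, "roll": 0, "fingers": 0.9}

```text
time: 8.65
tool_pos: [0.5821, -0.0139, 0.1234]
tcp_rot: [1.497, 2.762, -0.0]
wrist_force: [-0.4, -0.9, -0.9]
width: 0.098
```

```bash
python3 st.py
python3 - <<'E'
from workcell import vision
import cv2,numpy as np
b=vision.read_camera("wrist")["pixels"][:,:,::-1]
cv2.imwrite("pics/c6.png",b)
E
```

```text
t 8.65 tray mm [ 25.7  62.6 123.4] xaxis.ey,ex 1.0 -0.0032 F [-0.4 -0.9 -0.9] w 0.09830897711233329
```

View pics/c6.png

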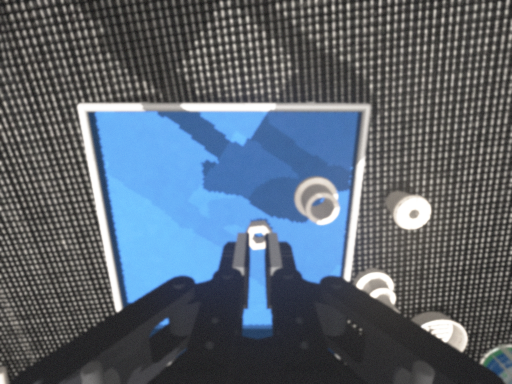

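Call:
play_rows:
  rows:
    - {"dx": 0, "dy": 0, "dz": 0.7, "roll": 0, "fingers": 0.9}
    - {"dx": 0, "dy": 0, "dz": 0.7, "roll": 0, "fingers": 0.9}
    - {"dx": 0, "dy": 0, "dz": 0.5, "roll": 0, "fingers": 0.9}
    - {"dx": 0, "dy": 0, "dz": 0.2, "roll": 0, "fingers": 0.9}
    - {"dx": 0, "dy": 0, "dz": 0, "roll": 0, "fingers": 0.9}
    - {"dx": 0, "dy": 0, "dz": 0, "roll": 0, "fingers": 0.9}

```text
time: 9.2
tool_pos: [0.5825, -0.0161, 0.0392]
tcp_rot: [-1.503, -2.759, 0.0]
wrist_force: [-0.7, -0.6, 1.3]
width: 0.096
```

Call:
play_rows:
  rows:
    - {"dx": -0.2, "dy": 0, "dz": 0, "roll": 0, "fingers": 0.9}
    - {"dx": -0.2, "dy": 0, "dz": 0, "roll": 0, "fingers": 0.9}
    - {"dx": -0.2, "dy": 0, "dz": 0, "roll": 0, "fingers": 0.9}
    - {"dx": -0.2, "dy": 0, "dz": 0, "roll": 0, "fingers": 0.9}
    - {"dx": -0.2, "dy": 0, "dz": 0, "roll": 0, "fingers": 0.9}
    - {"dx": -0.2, "dy": 0, "dz": 0, "roll": 0, "fingers": 0.9}
    - {"dx": -0.2, "dy": 0, "dz": 0, "roll": 0, "fingers": 0.9}
    - {"dx": -0.2, "dy": 0, "dz": 0, "roll": 0, "fingers": 0.9}
    - {"dx": -0.2, "dy": 0, "dz": 0, "roll": 0, "fingers": 0.9}
    - {"dx": -0.2, "dy": 0, "dz": 0, "roll": 0, "fingers": 0.9}
    - {"dx": -0.2, "dy": 0, "dz": 0, "roll": 0, "fingers": 0.9}
    - {"dx": -0.2, "dy": 0, "dz": 0, "roll": 0, "fingers": 0.9}
    - {"dx": -0.2, "dy": 0, "dz": 0, "roll": 0, "fingers": 0.9}
    - {"dx": -0.2, "dy": 0, "dz": 0, "roll": 0, "fingers": 0.9}
    - {"dx": -0.2, "dy": 0, "dz": 0, "roll": 0, "fingers": 0.9}
    - {"dx": 0, "dy": 0, "dz": 0, "roll": 0, "fingers": 0.9}
    - {"dx": 0, "dy": 0, "dz": 0, "roll": 0, "fingers": 0.9}

```text
time: 10.62
tool_pos: [0.6478, -0.1162, 0.0393]
tcp_rot: [-1.502, -2.759, -0.0]
wrist_force: [0.4, 0.9, -1.0]
width: 0.101
```

Call:
play_rows:
  rows:
    - {"dx": 0, "dy": 0, "dz": -0.5, "roll": 0, "fingers": 0.9}
    - {"dx": 0, "dy": 0, "dz": -0.8, "roll": 0, "fingers": 0.9}
    - {"dx": 0, "dy": 0, "dz": -0.8, "roll": 0, "fingers": 0.9}
    - {"dx": 0, "dy": 0, "dz": -0.8, "roll": 0, "fingers": 0.9}
    - {"dx": 0, "dy": 0, "dz": -0.8, "roll": 0, "fingers": 0.9}
    - {"dx": 0.4, "dy": -0.7, "dz": -0.3, "roll": 0, "fingers": 0.9}
    - {"dx": 0.4, "dy": -0.7, "dz": 0, "roll": 0, "fingers": 0.9}
    - {"dx": 0.4, "dy": -0.7, "dz": 0, "roll": 0, "fingers": 0.9}
    - {"dx": 0.4, "dy": -0.7, "dz": 0, "roll": 0, "fingers": 0.9}
    - {"dx": 0.4, "dy": -0.7, "dz": 0, "roll": 0, "fingers": 0.9}
    - {"dx": 0.4, "dy": -0.7, "dz": 0, "roll": 0, "fingers": 0.9}
    - {"dx": 0.4, "dy": -0.7, "dz": 0, "roll": 0, "fingers": 0.9}
    - {"dx": 0.4, "dy": -0.7, "dz": 0, "roll": 0, "fingers": 0.9}
    - {"dx": 0.6, "dy": -0.3, "dz": 0, "roll": 0, "fingers": 0.9}
    - {"dx": 0.6, "dy": 0, "dz": 0, "roll": 0, "fingers": 0.9}
    - {"dx": 0.6, "dy": 0, "dz": 0, "roll": 0, "fingers": 0.9}
    - {"dx": 0.6, "dy": 0, "dz": 0, "roll": 0, "fingers": 0.9}
    - {"dx": 0.6, "dy": 0, "dz": 0, "roll": 0, "fingers": 0.9}
    - {"dx": 0, "dy": 0, "dz": 0, "roll": 0, "fingers": 0.9}

```text
time: 12.2
tool_pos: [0.3121, -0.0332, 0.1986]
tcp_rot: [-1.497, -2.76, -0.002]
wrist_force: [0.2, -0.2, -0.3]
width: 0.098
```

```bash
python3 st.py
python3 - <<'E'
from workcell import vision
import cv2,numpy as np
c=vision.read_camera("top");np.savez("top1.npz",**{k:np.array(v) for k,v in c.items()})
a=c["pixels"][110:320,160:390,::-1]
b=vision.read_camera("scene")["pixels"][140:280,180:390,::-1]
cv2.imwrite("pics/c7.png",np.hstack([cv2.resize(a,(400,365)),cv2.resize(b,(400,365))]))
E
```

```text
t 12.2 tray mm [-211.5  193.   198.6] xaxis.ey,ex 1.0 -0.0029 F [ 0.2 -0.2 -0.3] w 0.09819843654123521
```

View pics/c7.png

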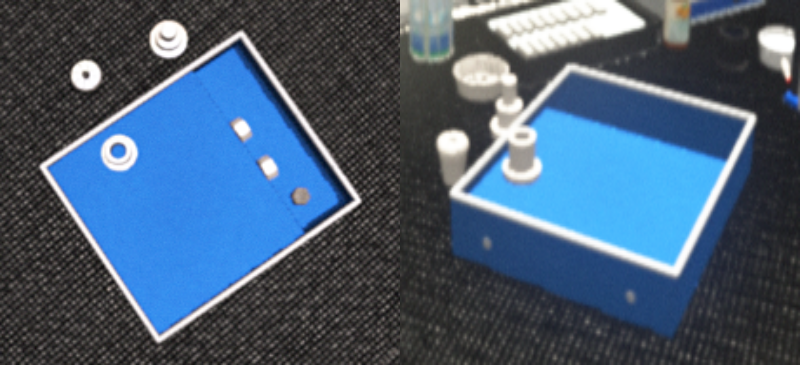

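Run:
```python
from h import *
c=dict(np.load("top1.npz"));t=np.load("tray.npz");c0=dict(np.load("top0.npz"))
K=np.array([[c["fx"],0,c["cx"]],[0,c["fy"],c["cy"]],[0,0,1]],float)
for n,(x,y) in dict(A=(241,129),B=(267,167),C=(301,196)).items():
    u,v=160+x*230/400,110+y*210/365;d=np.median(c["depth"][int(v)-1:int(v)+2,int(u)-1:int(u)+2])
    q=cv2.undistortPoints(np.array([[[u,v]]],float),K,c["distortion"])[0,0]
    X=c["R"].T@(np.r_[q,1]*d-c["t"]);e=X[:2]-t["org"]
    print(n,(1000*np.array([t["ex"]@e,t["ey"]@e,X[2]])).round(1))
# bush, spindle, collet image differences
for n,(x,y) in dict(bush=(228,198),sp=(257,132),col=(209,153)).items():
    f=lambda k:(lambda m:np.argwhere(m).mean(0).round(1))(k["pixels"][y-16:y+16,x-16:x+16].min(2)>140)
    print(n,f(c0),f(c))
```

```text
A [ 23.6 -58.6  27.2]
B [-25.4 -58.3  27.5]
C [-71.7 -72.5  16. ]
bush [14.5 15. ] [14.4 14.9]
sp [16.6 15.9] [16.6 15.9]
col [15.9 16. ] [15.9 16. ]
```

```bash
python3 -c "
from workcell import bot
print(bot.finish_job())"
```

```text
the job is handed in; nothing more can be done
None
```

I swept all three hex nuts one at a time, with nearly shut fingertips, along their lanes and over the edge into the trough. The job was handed in at about 12 s of the 53 s allowed.

- **Nuts:** In the last top view all three are in the trough. The small nut (C) is at tray (-72, -72) mm, its upper surface at about 16 mm. The other two stand on edge against the floor-side wall at (24, -59) and (-25, -58) mm. Their tops are at about 27 mm, so their centres should be near 16 mm, below the 34 mm limit.
- **Least margin:** Those two nuts are only about 8 mm past the edge at y -50, the smallest margin in the result. I did not take a second picture to confirm that they were at rest.
- **Other parts:** The bush, turned part and collet show no shift beyond 0.1 pixel between the first and last top views.
- **Forces:** Wrist force readings stayed below about 5 N, and the arm ended clear of everything.
- **What did not work:** My first two move calls were refused for missing fields and moved nothing. The scene camera cannot see into the trough, so the final check rests on the top view alone.

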